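# Select the fat cell's bay on a four-bay cell tester and start the test

### The job

One of the four cells lying in the tester is fatter than the rest. With a fingertip against the side of the selector's protruding tab, push it round through its clicks until it rests at the position for the fat cell's bay (bays count 1 to 4 from the tester's left, seen from the robot), then press the start button all the way down and let it go. Do not pinch the tab, and leave the cells, the plastic holder and the screwdriver where they are.

Things in the scene. Friction and masses are not known exactly. Their poses are not given: they have to be found in the camera images.
- tester: Fixed bench cell tester, grey box 300 mm deep (x) by 340 wide (y) by 70 high, flat light grey top panel. Origin: centre of its underside. x points away from the robot's side, y to its left as the robot sees it, z up. Near side, left to right: meter window, selector, start button. Far side: four open bays abreast, 38 mm apart, one cell lying along x in each; bay walls rise 24 mm above the panel.
- dial_axis (a point): Selector's turning axis at panel height, at (-70, 0, 70) mm in the tester's frame; axes as the tester's. The selector is a black bevelled dial 88 mm across, 14 mm high, with one radial finger tab, also its pointer: 32 to 72 mm from the axis, 12.4 mm thick, 3 to 28 mm above the panel. The panel is clear from the dial to 90 mm from the axis wherever the tab sweeps.
- selector (a joint): Angle q, rad, growing clockwise from above. Six sprung clicks 30 degrees apart: -0.524 probe leads (two bars), 0 off (ring), 0.524, 1.047, 1.571, 2.094 bays 1 to 4 (1 to 4 dark pips). The tab points at (0.785 - q) from the tester's x towards its y. Starts settling into probe leads or off. About 3 to 4 N on the tab steps it; past half-way the spring draws it on. Stops 6 degrees past the ends.
- tab_tip (a point): Point on the outer end face of the selector's tab, 72 mm from the dial axis and 16 mm above the panel, half-way across its thickness.
- pad_ccw: Rubber pad on the tab's counter-clockwise flank (the one to push to turn clockwise), 32 mm long radially by 21 mm high by 2.6 mm thick; origin on the dial axis at panel height, x pointing out along the tab.
- pad_cw: The same pad on the tab's clockwise flank (the one to push to turn back). Pressing both pads at once is pinching.
- start (a joint): Travel of the start button, m: 0 up, 0.006 fully down; a spring returns it; fully down takes 5 N.
- start_top (a point): Centre of the top of the start button, a grey push button 24 mm across in a black round collar 40 mm across, at the operator's right on the panel, 100 mm nearer the operator than the tester's centre. Its top is 22 mm above the panel and 10 mm above the collar when up; it is pressed straight down.
- cell_fat_center (a point): Centre of the fat cell, 26 mm diameter by 65 mm long, teal wrap, lying along the tester's x in one of the four bays. Loose, 92 g. To be left lying.
- cell_a_center (a point): Centre of a thin cell, 18 mm diameter by 65 mm long, same teal wrap, lying loose in another bay.
- cell_b_center (a point): Centre of a second thin cell, as cell_a.
- cell_c_center (a point): Centre of a third thin cell, as cell_a.
- bay1 (a point): Middle of bay 1, the leftmost seen from the robot, 12 mm above the panel; axes as the tester's. One white pip on the bay's far wall.
- bay2 (a point): Middle of bay 2 (two pips), 38 mm to the right of bay 1.
- bay3 (a point): Middle of bay 3 (three pips).
- bay4 (a point): Middle of bay 4 (four pips), the rightmost.
- holder_center (a point): Centre of a loose cream plastic cell holder, a tray 40 x 122 x 24 mm, on the bench left of the tester. To be left alone.
- driver_center (a point): Middle of a loose screwdriver 180 mm long, black handle 26 mm thick, on the bench right of the tester. To be left alone.
Not all that is in view belongs to the job. What is shaped like the part that bears cell_fat_center but brown, pink or white is not meant.

How it is judged:
On the way, in this order (a step that is already met when the one before it is completed fails the run):
1. a finger pushes the tab on its flank ((contact force between the fingers and pad_ccw above 0.5 N or contact force between the fingers and pad_cw above 0.5 N)), for 0.04 s.
2. the selector rests at the fat cell's bay (((y of cell_fat_center in the frame of bay1 between -0.012 and 0.012 m and value of joint selector between 0.4014 and 0.6458 rad) or (y of cell_fat_center in the frame of bay2 between -0.012 and 0.012 m and value of joint selector between 0.925 and 1.1694 rad) or (y of cell_fat_center in the frame of bay3 between -0.012 and 0.012 m and value of joint selector between 1.4486 and 1.693 rad) or (y of cell_fat_center in the frame of bay4 between -0.012 and 0.012 m and value of joint selector between 1.9722 and 2.2166 rad))), for 0.3 s.
3. with the selector there, the start button is pressed fully down (((y of cell_fat_center in the frame of bay1 between -0.012 and 0.012 m and value of joint selector between 0.4014 and 0.6458 rad) or (y of cell_fat_center in the frame of bay2 between -0.012 and 0.012 m and value of joint selector between 0.925 and 1.1694 rad) or (y of cell_fat_center in the frame of bay3 between -0.012 and 0.012 m and value of joint selector between 1.4486 and 1.693 rad) or (y of cell_fat_center in the frame of bay4 between -0.012 and 0.012 m and value of joint selector between 1.9722 and 2.2166 rad)) and value of joint start above 0.0045 m), for 0.05 s.
At the end, for the whole second after the job is handed in: The selector rests within 7 degrees of the click position of the bay that holds the fat cell, the start button was pressed at least 4.5 of its 6 mm after the selector got there and is up again, and all four cells still lie within 6 mm of where they lay (((y of cell_fat_center in the frame of bay1 between -0.012 and 0.012 m and value of joint selector between 0.4014 and 0.6458 rad) or (y of cell_fat_center in the frame of bay2 between -0.012 and 0.012 m and value of joint selector between 0.925 and 1.1694 rad) or (y of cell_fat_center in the frame of bay3 between -0.012 and 0.012 m and value of joint selector between 1.4486 and 1.693 rad) or (y of cell_fat_center in the frame of bay4 between -0.012 and 0.012 m and value of joint selector between 1.9722 and 2.2166 rad)) and distance of each of cell_fat_center, cell_a_center, cell_b_center, cell_c_center from where it was at the start of the episode below 0.006 m and value of joint start below 0.0015 m and velocity of joint selector between -0.05 and 0.05 rad/s); the robot touches nothing.
It fails at once if the start button is pressed while the selector is not at the fat cell's bay (value of joint start above 0.003 m and not ((y of cell_fat_center in the frame of bay1 between -0.012 and 0.012 m and value of joint selector between 0.4014 and 0.6458 rad) or (y of cell_fat_center in the frame of bay2 between -0.012 and 0.012 m and value of joint selector between 0.925 and 1.1694 rad) or (y of cell_fat_center in the frame of bay3 between -0.012 and 0.012 m and value of joint selector between 1.4486 and 1.693 rad) or (y of cell_fat_center in the frame of bay4 between -0.012 and 0.012 m and value of joint selector between 1.9722 and 2.2166 rad))).
It fails at once if the tab is pinched: fingers press both of its flanks at once (contact force between the fingers and pad_ccw above 1 N and contact force between the fingers and pad_cw above 1 N).
It fails at once if a cell is lifted or shifted by more than 6 mm (distance of any of cell_fat_center, cell_a_center, cell_b_center, cell_c_center from where it was at the start of the episode above 0.006 m).
It fails at once if the holder or the screwdriver is moved by more than 15 mm (distance of any of holder_center, driver_center from where it was at the start of the episode above 0.015 m).
It also fails if it takes over 54 s, if anything falls off the work surface, if the arm or the gripper's body presses on something with over 40 N, if the wrist force passes 120 N, or if a joint passes its speed limit or range.

### The arm

A 7-joint arm with a two-finger parallel gripper is mounted at the origin on the work surface. World frame = base frame: x ahead of the robot, y to its left, z up, the work surface at z = 0. Lengths are in m, angles in rad, forces in N, time in s.
With the tool pointing down it reaches from about 0.425 to 1.025 m from the base axis. Payload 9.4 kg.
Tool frame: the origin (TCP) lies between the finger pads; the fingertips stand 14 mm ahead of it and the grasp point (between the pads) lies 5 mm behind it (bot.finger_overhang is the z of the fingertips in the tool frame, in m); z points along the fingers, y is the line along which they close (so a half turn about z gives the same grasp; the last joint's range is limited). The gripper opens to 85 mm and grips with 20 to 120 N. Pads are 22 mm wide; open, the fingers measure 114 mm over their backs; the gripper's body (76 mm by 85 mm) begins 54 mm behind the grasp point. The pads swing forward as they close: fully open they stand 13 mm farther back than shut.
Start: joints at [-1.306, 0.599, -0.003, 1.599, 0.002, 0.943, -0.08], TCP at [0.243, 0.683, 0.219] pointing down, gripper open.
Joint ranges: [-2.57, 2.57], [-0.35, 1.97], [-1.29, 1.29], [0.11, 2.56], [-1.05, 4.19], [0.11, 1.86], [-2.63, 2.63]. Speed limits (rad/s): [2.22, 2.22, 3.01, 3.01, 3.14, 3.14, 3.14].

### API

Orientations are given as [roll, pitch, yaw] about the fixed x, y, z axes, in that order (R = Rz(yaw) Ry(pitch) Rx(roll)).
In Python, from rig import bot, grab_frame, get_calibration, finish_job gives the robot as it stands. The module is installed in compiled form; this text tells all that it offers.
- The arm moves only by the tool drive_tool, never from a script. Its argument "plan" is one flat list of numbers, 7 for each row, row after row: the shift along the tool's x, y, z in m, then the turn, a rotation vector about the tool's x, y, z in degrees, then the opening, from -1 (shut) to 1 (fully open). A call has 1 to 12 rows; each row is the pose to reach, as a shift and turn from the pose commanded when the call began, along the tool's axes at that moment; what a row does not reach only later rows make up. A row lasts 1/10 s, in which the tool goes at most 50 mm and 8.59 degrees, less where a joint would pass 70% of its speed; a pose out of reach is approached as far as the arm can. A call with a gripper value outside its range is refused whole. The fingers move at their own pace and stop on an object; the grip force is fixed at half the most. Time passes only in rows, so rows that repeat a pose let the fingers close. It gives the time, the measured TCP pose, the force, the opening and the grip force at its end, in the units of the state.
- bot.get_obs(): the state, without advancing time (a new reading comes with each control period).
- grab_frame(name): name is "scene" or "top"; returns the picture (384x512x3 uint8, red, green, blue); there is no depth.
- get_calibration(name): a dict with "fx", "fy", "cx", "cy" (pixels), "D" ([k1, k2, p1, p2, k3] as OpenCV has them; the pictures are not rectified), "pose" (4x4, takes a point from camera to world coordinates). Camera axes: x right, y up, looking along -z (the intrinsics and any distortion apply to the point x, -y, -z); pixel columns grow to the right and rows downward; lengths in m; the calibration is good to about 2 mm. A picture is of the moment at which its call begins. get_calibration takes no time and is no camera call.
- finish_job(): hands the job in; it is judged then, once.
The state is a dict: "time": time; "qpos": joint angles; "dq": joint speeds; "effort": joint torques, N m; "position": TCP position; "tcp_rot": TCP orientation; "wrist_force": force on the tool from outside, world axes, zero at the start; "ft_torque": the same for the moment, N m; "gripper_width": finger opening in m; "finger_force": force on a finger pad.
Only numpy, scipy, OpenCV 4.12 (cv2) and the standard library are available. Lean on these libraries where they do the work, as an engineer would, in place of code of your own. Each camera call takes 0.05 s, during which the arm holds its last target. There are 200 camera calls.

## Working session

There is one attempt and no reset: what is moved stays moved. The work goes in short steps, Python scripts to look and compute and a tool call to move; the robot and the scene stay as the last step left them, time stands still between calls to the robot, and variables do not carry over. Pictures are saved under pics/ and viewed, at most 10 in all, crops included, and the job is handed in when it is done.

Besides the shell and the picture viewer there is one more tool, called after "Emit:" by a JSON object that holds its "op" and its "data". drive_tool: Moves the arm, as the interface text tells. Its arguments: {"type":"object","properties":{"plan":{"type":"array"}},"required":["plan"]}

```bash
mkdir -p pics; python3 - <<'E'
from rig import bot, grab_frame, get_calibration
import cv2,numpy as np
for n in("scene","top"):
    cv2.imwrite(f"pics/{n}0.png",cv2.resize(grab_frame(n)[:,:,::-1],(800,600),interpolation=cv2.INTER_CUBIC))
    c=get_calibration(n);print(n,c["fx"],c["cx"],c["cy"],c["D"],np.round(c["pose"],3).tolist())
o=bot.get_obs();print(o["position"],o["tcp_rot"],o["time"],bot.finger_overhang)
E
```

```text
scene 399.00360225652975 252.44534332951645 196.68745322016366 [-0.01462804  0.          0.          0.          0.        ] [[0.88, -0.319, 0.351, 1.006], [0.474, 0.56, -0.68, -0.697], [0.02, 0.765, 0.644, 0.727], [0.0, 0.0, 0.0, 1.0]]
top 444.71240772096434 259.97854686894493 188.27574904966167 [-0.02428906  0.          0.          0.          0.        ] [[-0.009, 0.996, -0.093, 0.56], [-1.0, -0.01, -0.005, -0.029], [-0.005, 0.093, 0.996, 1.134], [0.0, 0.0, 0.0, 1.0]]
[0.24286731 0.68265174 0.21810534] [-3.14019314e+00  1.28938568e-04  2.79986180e+00] 0.1 0.014
```

View pics/scene0.png

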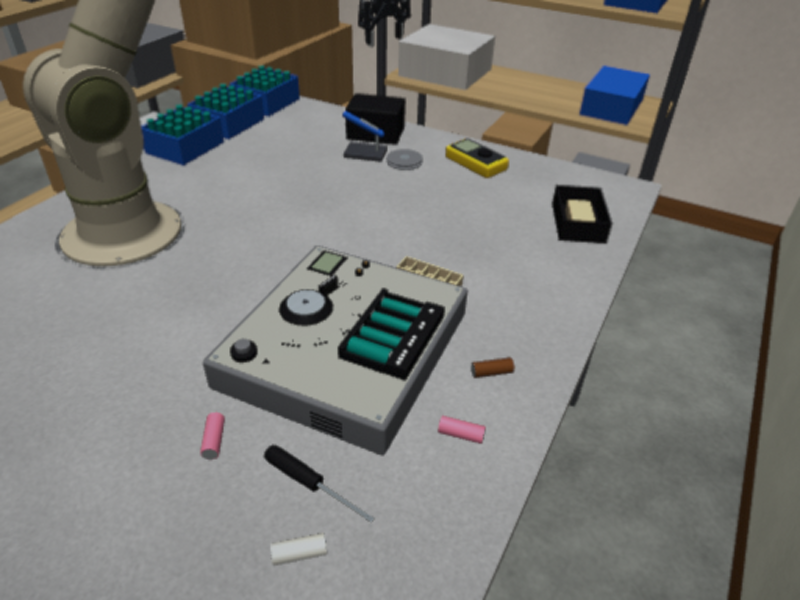

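View pics/top0.png

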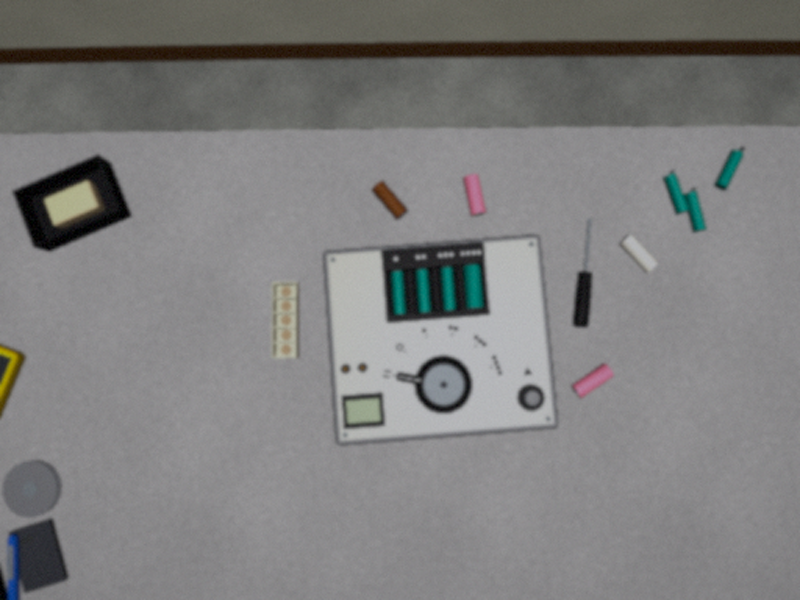

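The scene view shows the tester. In the top view its corners are at (325,252), (539,236), (555,426) and (337,443). The dial is at (443,384), the tab points left to (400,377), and the button is at (531,398). The teal cells are in the bays at (400,290), (423,290), (448,288) and (475,286), and the rightmost looks fattest. The other teal cells at (675,190), (695,210) and (730,168) are loose on the bench, so they aren't meant. I'll confirm with a crop and fit the tester's pose.

```bash
cat > h.py <<'E'
from rig import bot, grab_frame, get_calibration
import cv2,numpy as np
from scipy.optimize import least_squares
def proj(P,n="top"):
    c=get_calibration(n);T=np.linalg.inv(c["pose"]);P=np.atleast_2d(P)@T[:3,:3].T+T[:3,3]
    K=np.array([[c["fx"],0,c["cx"]],[0,c["fy"],c["cy"]],[0,0,1.]])
    return cv2.projectPoints(P*[1,-1,-1],np.zeros(3),np.zeros(3),K,np.array(c["D"]))[0][:,0]
def wor(p,L):
    c,s=np.cos(p[2]),np.sin(p[2]);L=np.atleast_2d(L).astype(float)/1000
    return np.c_[p[0]+c*L[:,0]-s*L[:,1],p[1]+s*L[:,0]+c*L[:,1],L[:,2]]
E
python3 - <<'E'
from h import *
t=grab_frame("top")[:,:,::-1];s=grab_frame("scene")[:,:,::-1]
a=cv2.resize(t[145:290,200:365],None,fx=3.6,fy=3.6,interpolation=cv2.INTER_CUBIC)
cv2.imwrite("pics/tc.png",a)
L=[[150,170,70],[150,-170,70],[-150,-170,70],[-150,170,70],[-70,0,84],[-100,-130,92]]
uvT=np.array([[325,252],[539,236],[555,426],[337,443],[443,384],[531,398]])*.64
uvS=np.array([[318,247],[467,289],[384,447-28],[206,362]])*.64 # order differs
LS=[[-150,170,70],[150,170,70],[150,-170,70],[-150,-170,70]]
# button yoffset unknown -> 7th param
def r(p):
    l=[x[:] for x in L];l[5][1]=p[3]*1000
    return (proj(wor(p,l))-uvT).ravel()
o=least_squares(r,[.56,0,0,-.13]);print(o.x,np.round(r(o.x),1))
print("scene res",np.round(proj(wor(o.x,LS),"scene")-uvS,1).tolist())
print("bays uv",(proj(wor(o.x,[[70,y,82] for y in(57,19,-19,-57)]))/.64).round().tolist())
for nm in([-70,0,84],[-70,0,70],[-100,o.x[3]*1000,92]):print(wor(o.x,nm).round(4))
for q in(-.524,0,2.094):print(q,(proj(wor(o.x,[-70+72*np.cos(.785-q),72*np.sin(.785-q),98]))/.64).round())
E
```

```text
[ 0.5927286  -0.07384757  0.06415831 -0.12847971] [-1.9 -1.8  1.1 -1.8  2.4  1.7 -1.7  1.4 -0.   0.1  0.   0.1]
scene res [[-2.1, -2.4], [0.3, -1.1], [-1.4, 7.0], [-4.9, -1.2]]
bays uv [[398.0, 294.0], [423.0, 293.0], [448.0, 291.0], [473.0, 289.0]]
[[ 0.5229 -0.0783  0.084 ]]
[[ 0.5229 -0.0783  0.07  ]]
[[ 0.5012 -0.2085  0.092 ]]
-0.524 [[396. 375.]]
0 [[407. 353.]]
2.094 [[489. 368.]]
```

View pics/tc.png

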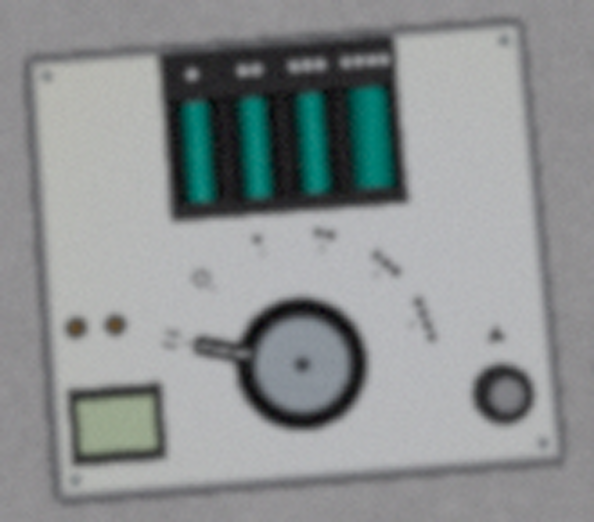

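Crop: the bay 4 cell at (372,138), under four pips, is clearly the fat one. The tab at (225,348) points at the two bars, so the selector is at probe leads. It has to turn 150° clockwise, so I'll push with shut fingers on the counter-clockwise flank.

```bash
cat >> h.py <<'E'
AX=np.array([.5229,-.0783]);YT=3.7
from scipy.spatial.transform import Rotation as R
def pose(q,r,tan,z):
    ph=np.radians(45+YT)-q;e=np.array([np.cos(ph),np.sin(ph)]);t=np.array([-e[1],e[0]])
    p=AX+r*e+tan*t
    return np.r_[p,z],R.from_euler("xyz",[np.pi,0,ph+np.pi/2])
def rel(P,Rt):
    o=bot.get_obs();R0=R.from_euler("xyz",o["tcp_rot"])
    return np.r_[R0.inv().apply(P-o["position"]),(R0.inv()*Rt).as_rotvec(degrees=True)].round(4)
E
python3 -c "
from h import *
print(rel(*pose(-.524,.062,.036,.18)),pose(-.524,.062,.036,.18)[0])"
```

```text
[-4.7430e-01 -5.6710e-01  3.8900e-02 -5.5300e-02  1.3000e-03 -8.3008e+00] [ 0.49971931 -0.01045713  0.18      ]
```

Emit:
{"op": "drive_tool", "data": {"plan": [-0.04, -0.047, 0, 0, 0, 0, -1, -0.08, -0.094, 0, 0, 0, 0, -1, -0.12, -0.142, 0, 0, 0, -2, -1, -0.16, -0.19, 0, 0, 0, -3, -1, -0.2, -0.236, 0, 0, 0, -4, -1, -0.24, -0.284, 0, 0, 0, -5, -1, -0.28, -0.33, 0.01, 0, 0, -6, -1, -0.32, -0.378, 0.02, 0, 0, -7, -1, -0.36, -0.425, 0.03, 0, 0, -8, -1, -0.4, -0.475, 0.039, 0, 0, -8.3, -1, -0.44, -0.52, 0.039, 0, 0, -8.3, -1, -0.474, -0.567, 0.039, 0, 0, -8.3, -1]}}

```text
time: 1.4
position: [0.4533, 0.1209, 0.1886]
tcp_rot: [3.141, 0.0, 2.945]
wrist_force: [0.8, 0.8, 0.2]
gripper_width: 0.0002
finger_force: 0.0
```

Emit:
{"op": "drive_tool", "data": {"plan": [0, 0, 0, 0, 0, 0, -1, 0, 0, 0, 0, 0, 0, -1, 0, 0, 0, 0, 0, 0, -1, 0, 0, 0, 0, 0, 0, -1]}}

```text
time: 1.8
position: [0.4525, 0.1243, 0.1888]
tcp_rot: [3.141, 0.0, 2.947]
wrist_force: [-0.2, -0.2, 0.3]
gripper_width: 0.0004
finger_force: 0.0
```

```bash
python3 - <<'E'
from h import *
o=bot.get_obs();print(o["time"],o["position"],o["gripper_width"],o["qpos"])
print(rel(*pose(-.524,.062,.036,.18)),rel(*pose(-.524,.062,.036,.092)))
s=grab_frame("scene")[:,:,::-1]
cv2.imwrite("pics/s1.png",cv2.resize(s[130:300,100:327],None,fx=3.5,fy=3.5,interpolation=cv2.INTER_CUBIC))
E
```

```text
1.8 [0.45250625 0.12425346 0.18881957] 0.00036852858147013546 [-0.37870853  0.34135286 -0.01308039  2.2010267   0.00712983  0.59901057
  0.9796671 ]
[-7.230e-02 -1.231e-01  8.800e-03  2.480e-02  1.000e-04  1.497e-01] [-7.230e-02 -1.231e-01  9.680e-02  2.480e-02  1.000e-04  1.497e-01]
```

View pics/s1.png

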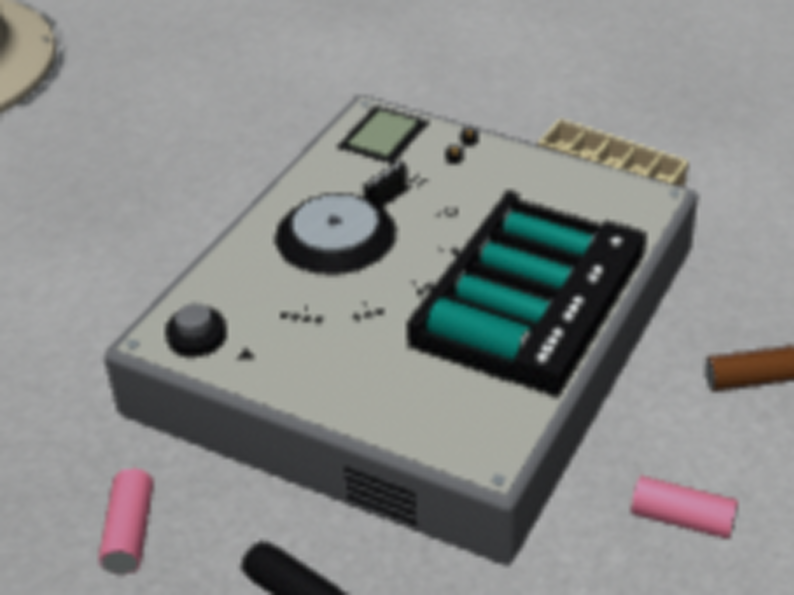

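The view confirms the fat cell is in bay 4 (front cell at (478,328)). The tab at (385,183) is at the bars, and the meter and terminals are low. I'll move over the start point, then lower.

Emit:
{"op": "drive_tool", "data": {"plan": [-0.024, -0.041, 0.009, 0, 0, 0, -1, -0.048, -0.082, 0.009, 0, 0, 0, -1, -0.072, -0.123, 0.009, 0, 0, 0.1, -1, -0.072, -0.123, 0.009, 0, 0, 0.1, -1, -0.072, -0.123, 0.03, 0, 0, 0.1, -1, -0.072, -0.123, 0.05, 0, 0, 0.1, -1, -0.072, -0.123, 0.07, 0, 0, 0.1, -1, -0.072, -0.123, 0.085, 0, 0, 0.1, -1, -0.072, -0.123, 0.092, 0, 0, 0.1, -1, -0.072, -0.123, 0.097, 0, 0, 0.1, -1, -0.072, -0.123, 0.097, 0, 0, 0.1, -1]}}

```text
time: 2.95
position: [0.4994, -0.0114, 0.0916]
tcp_rot: [-3.142, -0.0, 2.944]
wrist_force: [-0.2, -1.0, 0.0]
gripper_width: 0.0
finger_force: 0.0
```

```bash
python3 - <<'E'
from h import *
o=bot.get_obs();print(o["time"],o["position"],o["wrist_force"])
print(rel(*pose(-.524,.062,.0172,.092)))
for d in(10,20,30,40,50,60):print(d,rel(*pose(-.524+np.radians(d),.062,.0172,.092)))
s=grab_frame("scene")[:,:,::-1]
cv2.imwrite("pics/s2.png",cv2.resize(s[130:250,120:290],None,fx=4.5,fy=4.5,interpolation=cv2.INTER_CUBIC))
E
```

```text
2.95 [ 0.49936117 -0.01137722  0.09158879] [-0.22028692 -0.99296256  0.00979972]
[-0.019   0.001  -0.0004 -0.0009 -0.0195 -0.0492]
10 [-3.0000e-02  3.0000e-03 -4.0000e-04 -2.6000e-03 -1.9300e-02  9.9508e+00]
20 [-4.12000e-02  3.20000e-03 -4.00000e-04 -4.20000e-03 -1.91000e-02
  1.99508e+01]
30 [-5.23000e-02  1.30000e-03 -4.00000e-04 -5.90000e-03 -1.88000e-02
  2.99508e+01]
40 [-6.29000e-02 -2.40000e-03 -4.00000e-04 -7.60000e-03 -1.84000e-02
  3.99508e+01]
50 [-7.26000e-02 -7.90000e-03 -4.00000e-04 -9.30000e-03 -1.78000e-02
  4.99508e+01]
60 [-8.13000e-02 -1.51000e-02 -4.00000e-04 -1.10000e-02 -1.72000e-02
  5.99508e+01]
```

View pics/s2.png

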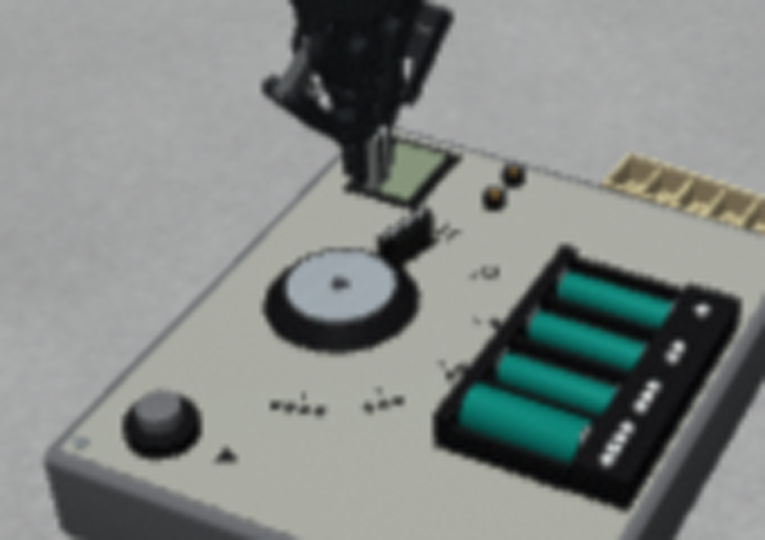

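The shut fingers, tip at (368,188), are on the near, counter-clockwise side of the tab at (405,237) and clear of everything. I'll push the first 40°.

Emit:
{"op": "drive_tool", "data": {"plan": [-0.008, 0.001, 0, 0, 0, 0, -1, -0.015, 0.001, 0, 0, 0, 0, -1, -0.019, 0.001, 0, 0, 0, 0, -1, -0.0245, 0.002, 0, 0, 0, 5, -1, -0.03, 0.003, 0, 0, 0, 10, -1, -0.0356, 0.0032, 0, 0, 0, 15, -1, -0.0412, 0.0032, 0, 0, 0, 20, -1, -0.0468, 0.0024, 0, 0, 0, 25, -1, -0.0523, 0.0013, 0, 0, 0, 30, -1, -0.0576, -0.0004, 0, 0, 0, 35, -1, -0.0629, -0.0024, 0, 0, 0, 40, -1]}}

```text
time: 4.1
position: [0.5613, -0.0269, 0.092]
tcp_rot: [3.141, 0.0, 2.241]
wrist_force: [0.6, -0.3, -0.4]
gripper_width: -0.0001
finger_force: 0.0
```

```bash
python3 - <<'E'
from h import *
o=bot.get_obs();print(o["time"],o["position"],o["wrist_force"])
for d in range(45,101,5):print(d,rel(*pose(-.524+np.radians(d),.062,.0172,.092))[[0,1,2,5]])
s=grab_frame("scene")[:,:,::-1]
cv2.imwrite("pics/s3.png",cv2.resize(s[130:250,120:290],None,fx=4.5,fy=4.5,interpolation=cv2.INTER_CUBIC))
E
```

```text
4.1 [ 0.56125847 -0.02694219  0.0919594 ] [ 0.59858275 -0.26489717 -0.40926546]
45 [-4.3000e-03  1.2000e-03 -0.0000e+00  4.6853e+00]
50 [-9.9000e-03  2.0000e-03 -0.0000e+00  9.6853e+00]
55 [-1.55000e-02  2.40000e-03 -0.00000e+00  1.46853e+01]
60 [-2.11000e-02  2.20000e-03 -0.00000e+00  1.96853e+01]
65 [-2.67000e-02  1.60000e-03 -0.00000e+00  2.46853e+01]
70 [-3.22000e-02  4.00000e-04 -0.00000e+00  2.96853e+01]
75 [-3.76000e-02 -1.20000e-03 -0.00000e+00  3.46853e+01]
80 [-4.28000e-02 -3.30000e-03 -0.00000e+00  3.96853e+01]
85 [-4.78000e-02 -5.80000e-03 -0.00000e+00  4.46853e+01]
90 [-5.26000e-02 -8.70000e-03 -0.00000e+00  4.96853e+01]
95 [-5.71000e-02 -1.21000e-02 -0.00000e+00  5.46853e+01]
100 [-6.13000e-02 -1.58000e-02 -0.00000e+00  5.96853e+01]
```

View pics/s3.png

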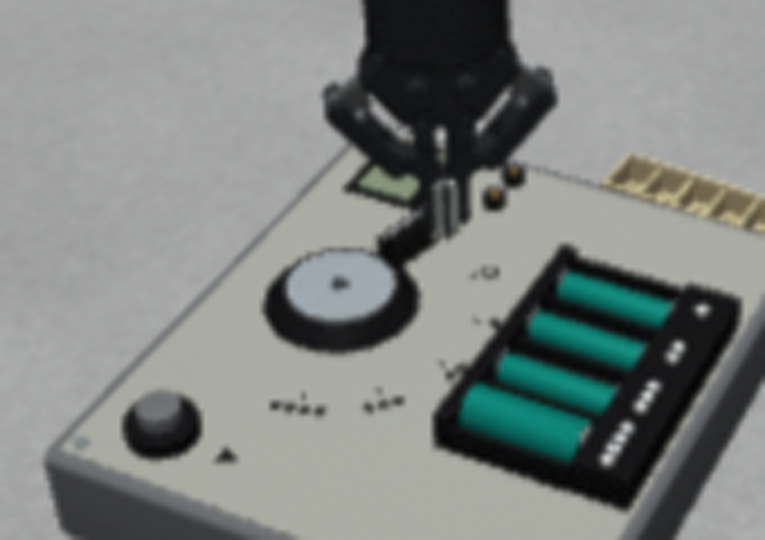

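The tab at (402,238) is still at the bars and the finger tip at (443,235) seems to be beyond it. I'll check the geometry by projection.

```bash
python3 - <<'E'
from h import *
f=lambda P:((proj(P,"scene")-[120,130])*4.5).round().tolist()
o=bot.get_obs();p=o["position"]
print("tip",f(p+[0,0,-.014]),"tcp",f(p))
for q in(-.524,0):
    e=pose(q,.072,0,0)[0][:2]; i=pose(q,.044,0,0)[0][:2]
    print(q,"tabtip z.07/.098",f([*e,.07]),f([*e,.098]),"root top",f([*i,.098]))
print("dial top",f([*AX,.084]),"btn",f([.5012,-.2085,.092]))
t=grab_frame("top")[:,:,::-1]
cv2.imwrite("pics/t4.png",cv2.resize(t[145:290,200:365],None,fx=3.6,fy=3.6,interpolation=cv2.INTER_CUBIC))
print(((proj(p+[0,0,-.014])-[200,145])*3.6).round())
E
```

```text
tip [[444.0, 265.0]] tcp [[443.0, 246.0]]
-0.524 tabtip z.07/.098 [[426.0, 244.0]] [[424.0, 206.0]] root top [[390.0, 228.0]]
0 tabtip z.07/.098 [[460.0, 277.0]] [[458.0, 239.0]] root top [[410.0, 249.0]]
dial top [[336.0, 285.0]] btn [[154.0, 400.0]]
[[222. 303.]]
```

View pics/t4.png

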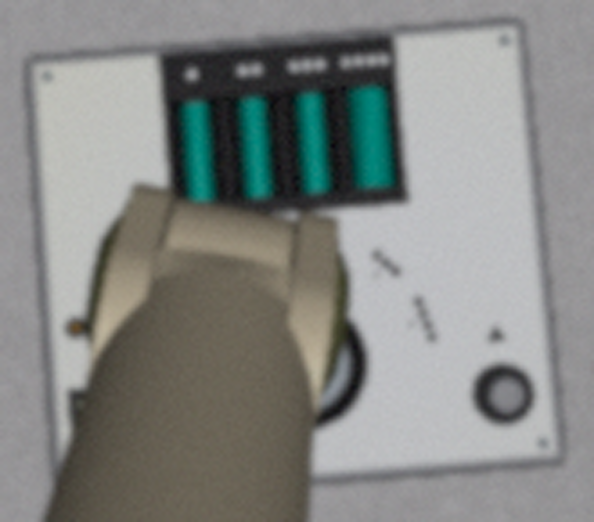

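```bash
python3 - <<'E'
from h import *
g=lambda n,x,y,f:(cv2.resize(cv2.imread(f"pics/{n}.png"),None,fx=1/f,fy=1/f,interpolation=cv2.INTER_AREA),x,y)
def crop(n,x,y,f):
    a,_,_=g(n,x,y,f);F=np.zeros((384,512,3),np.uint8);F[y:y+a.shape[0],x:x+a.shape[1]]=a;return F.astype(int)
b=crop("s1",100,130,3.5)
for n,p,yaw in(("s2",[.4994,-.0114,.0916],2.944),("s3",[.5613,-.0269,.092],2.241)):
    d=abs(crop(n,120,130,4.5)-b).max(2)>40;d[:131]=0;d[248:]=0;d[:,:121]=0;d[:,288:]=0
    print(n,{c:int(np.nonzero(d[:,c])[0].max()) for c in range(185,240) if d[:,c].any()})
    Rt=R.from_euler("xyz",[np.pi,0,yaw])
    C=Rt.apply([[x,y,z] for z in(.014,-.01) for x in(-.011,.011) for y in(-.0145,.0145)])+p
    print(proj(C,"scene").round(1).tolist())
E
```

```text
s2 {185: 155, 186: 156, 187: 157, 188: 158, 189: 158, 190: 159, 191: 159, 192: 160, 193: 160, 194: 161, 195: 162, 196: 168, 197: 169, 198: 169, 199: 168, 200: 171, 201: 170, 202: 170, 203: 171, 204: 171, 205: 170, 206: 169, 207: 165, 208: 155, 209: 153, 210: 153, 211: 153, 212: 152, 213: 151, 214: 148, 215: 146, 216: 144, 217: 141, 218: 139, 219: 137, 220: 135}
[[200.9, 182.6], [208.6, 177.6], [195.0, 179.2], [202.8, 174.3], [200.3, 175.3], [208.2, 170.3], [194.3, 172.0], [202.2, 167.1]]
s3 {192: 156, 193: 157, 194: 158, 195: 159, 196: 160, 197: 161, 198: 161, 199: 163, 200: 164, 201: 164, 202: 164, 203: 164, 204: 167, 205: 168, 206: 169, 207: 169, 208: 169, 209: 169, 210: 168, 211: 169, 212: 169, 213: 176, 214: 176, 215: 177, 216: 180, 217: 180, 218: 180, 219: 182, 220: 181, 221: 180, 222: 179, 223: 179, 224: 178, 225: 168, 226: 167, 227: 167, 228: 167, 229: 167, 230: 167, 231: 167, 232: 166, 233: 164, 234: 163, 235: 162, 236: 161, 237: 160, 238: 159, 239: 157}
[[213.3, 191.9], [224.6, 190.8], [212.5, 186.6], [223.6, 185.6], [212.9, 184.5], [224.4, 183.5], [212.1, 179.3], [223.3, 178.2]]
```

In both frames the fingertip shows about 10 px higher than computed, with matching columns. So the shut tips sit roughly 25–30 mm higher than assumed and passed over the tab. I'll go back over it and lower by feel behind the tab.

```bash
python3 - <<'E'
from h import *
print(rel(*pose(-.524,.062,.036,.11)))
E
```

```text
[ 5.16000e-02 -3.80000e-02 -1.82000e-02  1.50000e-02  6.33000e-02
 -4.02035e+01]
```

Emit:
{"op": "drive_tool", "data": {"plan": [0, 0, -0.018, 0, 0, 0, -1, 0, 0, -0.018, 0, 0, 0, -1, 0.01, -0.007, -0.018, 0, 0, -8, -1, 0.02, -0.015, -0.018, 0, 0, -16, -1, 0.03, -0.023, -0.018, 0, 0, -24, -1, 0.04, -0.03, -0.018, 0, 0, -32, -1, 0.0516, -0.038, -0.018, 0, 0, -40.2, -1, 0.0516, -0.038, -0.018, 0, 0, -40.2, -1, 0.0516, -0.038, -0.01, 0, 0, -40.2, -1, 0.0516, -0.038, -0.003, 0, 0, -40.2, -1, 0.0516, -0.038, 0, 0, 0, -40.2, -1, 0.0516, -0.038, 0, 0, 0, -40.2, -1]}}

```text
time: 5.4
position: [0.4987, -0.0102, 0.0908]
tcp_rot: [-3.141, -0.001, 2.946]
wrist_force: [-1.0, 1.3, 0.8]
gripper_width: 0.0
finger_force: 0.0
```

Emit:
{"op": "drive_tool", "data": {"plan": [0, 0, 0.004, 0, 0, 0, -1, 0, 0, 0.008, 0, 0, 0, -1, 0, 0, 0.01, 0, 0, 0, -1, 0, 0, 0.01, 0, 0, 0, -1]}}

```text
time: 5.8
position: [0.4986, -0.0102, 0.0815]
tcp_rot: [-3.141, -0.0, 2.946]
wrist_force: [-0.8, -0.5, 0.3]
gripper_width: -0.0
finger_force: 0.0
```

```bash
python3 - <<'E'
from h import *
o=bot.get_obs();print(o["time"],o["position"],o["wrist_force"])
s=grab_frame("scene")[:,:,::-1]
cv2.imwrite("pics/s5.png",cv2.resize(s[130:230,150:275],None,fx=6,fy=6,interpolation=cv2.INTER_CUBIC))
E
```

```text
5.8 [ 0.49857905 -0.01015378  0.08145865] [-0.84415451 -0.54946756  0.32015821]
```

View pics/s5.png

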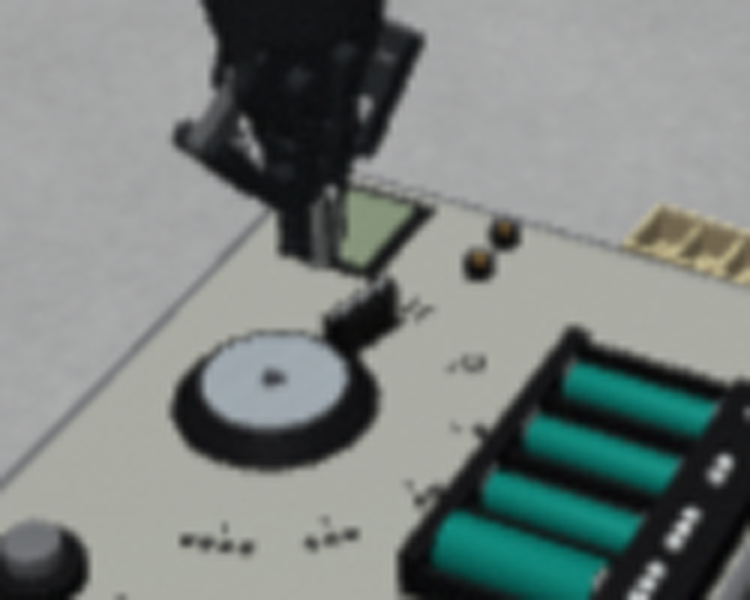

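No contact even with the nominal tip below panel height. The tip at (320,265) is visibly above the panel, which confirms the height offset. I'll lower in small steps by feel.

Emit:
{"op": "drive_tool", "data": {"plan": [0, 0, 0.003, 0, 0, 0, -1, 0, 0, 0.006, 0, 0, 0, -1, 0, 0, 0.008, 0, 0, 0, -1, 0, 0, 0.008, 0, 0, 0, -1]}}

```text
time: 6.25
position: [0.4985, -0.0102, 0.0734]
tcp_rot: [-3.141, -0.001, 2.946]
wrist_force: [-0.1, -1.2, -0.3]
gripper_width: 0.0001
finger_force: 0.0
```

Emit:
{"op": "drive_tool", "data": {"plan": [0, 0, 0.003, 0, 0, 0, -1, 0, 0, 0.005, 0, 0, 0, -1, 0, 0, 0.005, 0, 0, 0, -1]}}

```text
time: 6.55
position: [0.4985, -0.0102, 0.0685]
tcp_rot: [-3.141, -0.0, 2.946]
wrist_force: [0.0, -0.1, -0.2]
gripper_width: -0.0001
finger_force: 0.0
```

Emit:
{"op": "drive_tool", "data": {"plan": [0, 0, 0.002, 0, 0, 0, -1, 0, 0, 0.004, 0, 0, 0, -1, 0, 0, 0.004, 0, 0, 0, -1]}}

```text
time: 6.85
position: [0.4986, -0.0102, 0.0645]
tcp_rot: [-3.142, -0.0, 2.946]
wrist_force: [-0.0, 0.3, -0.3]
gripper_width: -0.0001
finger_force: 0.0
```

```bash
cat > d.py <<'E'
from h import *
a=cv2.resize(cv2.imread("pics/s1.png"),(227,170),interpolation=cv2.INTER_AREA).astype(int)
def tip(c0,c1):
    s=grab_frame("scene")[:,:,::-1][130:300,100:327].astype(int)
    d=(abs(s-a).max(2)>40)
    return {c:int(np.nonzero(d[:,c-100])[0].max())+130 for c in range(c0,c1) if d[:,c-100].any()}
def fit():
    o=bot.get_obs();p=np.array(o["position"]);Rt=R.from_euler("xyz",o["tcp_rot"])
    for h in(.014,0,-.01,-.02,-.03):
        C=Rt.apply([[x,y,h] for x in(-.011,.011) for y in(-.0145,.0145)])+p
        print("tip z",h,proj(C,"scene").round(1).tolist())
E
python3 - <<'E'
from d import *
print(tip(190,215));fit()
E
```

```text
{190: 167, 191: 167, 192: 167, 193: 168, 194: 169, 195: 170, 196: 171, 197: 176, 198: 177, 199: 177, 200: 178, 201: 178, 202: 179, 203: 179, 204: 179, 205: 178, 206: 178, 207: 172, 208: 165, 209: 162, 210: 161, 211: 161, 212: 161, 213: 159, 214: 158}
tip z 0.014 [[201.5, 190.2], [209.1, 185.1], [195.7, 186.9], [203.3, 181.9]]
tip z 0 [[201.2, 186.1], [208.9, 181.1], [195.4, 182.8], [203.0, 177.8]]
tip z -0.01 [[201.0, 183.2], [208.7, 178.1], [195.1, 179.8], [202.8, 174.9]]
tip z -0.02 [[200.7, 180.2], [208.5, 175.1], [194.8, 176.8], [202.6, 171.9]]
tip z -0.03 [[200.5, 177.1], [208.3, 172.1], [194.5, 173.8], [202.4, 168.9]]
```

Emit:
{"op": "drive_tool", "data": {"plan": [-0.005, 0.003, 0.002, 0, 0, 0, -1, -0.01, 0.003, 0.002, 0, 0, 0, -1, -0.015, 0.003, 0.002, 0, 0, 0, -1, -0.018, 0.003, 0.002, 0, 0, 0, -1]}}

```text
time: 7.3
position: [0.5178, -0.0108, 0.0628]
tcp_rot: [3.142, 0.001, 2.946]
wrist_force: [0.1, 0.3, -0.2]
gripper_width: 0.0001
finger_force: 0.0
```

Emit:
{"op": "drive_tool", "data": {"plan": [-0.002, 0, 0, 0, 0, 0, -1, -0.004, 0, 0, 0, 0, 0, -1, -0.005, 0, 0, 0, 0, 0, -1]}}

```text
time: 7.6
position: [0.5211, -0.0116, 0.0626]
tcp_rot: [-3.141, -0.001, 2.947]
wrist_force: [-3.3, 1.4, 1.2]
gripper_width: -0.0003
finger_force: 1.5
```

Emit:
{"op": "drive_tool", "data": {"plan": [-0.002, 0, 0, 0, 0, 0, -1, -0.003, 0, 0, 0, 0, 0, -1]}}

```text
time: 7.8
position: [0.5245, -0.0121, 0.0627]
tcp_rot: [3.142, -0.001, 2.947]
wrist_force: [-3.6, 2.4, 0.3]
gripper_width: 0.0001
finger_force: 1.5
```

Contact at about 3.5 N on the flank, where the geometry predicted. Now the arc.

```bash
python3 - <<'E'
from h import *
for d in range(5,61,5):print(d,rel(*pose(-.524+np.radians(d),.065,.015,.0625))[[0,1,2,5]])
E
```

```text
5 [-2.1000e-03  8.0000e-04  2.0000e-04  5.1131e+00]
10 [-7.90000e-03  1.40000e-03  2.00000e-04  1.01131e+01]
15 [-1.38000e-02  1.40000e-03  2.00000e-04  1.51131e+01]
20 [-1.96000e-02  9.00000e-04  2.00000e-04  2.01131e+01]
25 [-2.53000e-02 -1.00000e-04  2.00000e-04  2.51131e+01]
30 [-3.09000e-02 -1.50000e-03  2.00000e-04  3.01131e+01]
35 [-3.64000e-02 -3.50000e-03  2.00000e-04  3.51131e+01]
40 [-4.17000e-02 -5.90000e-03  2.00000e-04  4.01131e+01]
45 [-4.68000e-02 -8.80000e-03  2.00000e-04  4.51131e+01]
50 [-5.15000e-02 -1.21000e-02  2.00000e-04  5.01131e+01]
55 [-5.60000e-02 -1.58000e-02  1.00000e-04  5.51131e+01]
60 [-6.02000e-02 -1.99000e-02  1.00000e-04  6.01131e+01]
```

Emit:
{"op": "drive_tool", "data": {"plan": [-0.0021, 0.0008, 0, 0, 0, 5, -1, -0.008, 0.0014, 0, 0, 0, 10, -1, -0.0138, 0.0014, 0, 0, 0, 15, -1, -0.0196, 0.0009, 0, 0, 0, 20, -1, -0.0253, 0, 0, 0, 0, 25, -1, -0.031, -0.0015, 0, 0, 0, 30, -1, -0.0364, -0.0035, 0, 0, 0, 35, -1, -0.0417, -0.006, 0, 0, 0, 40, -1, -0.0468, -0.0088, 0, 0, 0, 45, -1, -0.0515, -0.012, 0, 0, 0, 50, -1]}}

```text
time: 8.8
position: [0.574, -0.0343, 0.0629]
tcp_rot: [3.14, 0.001, 2.07]
wrist_force: [-0.7, 0.1, -0.7]
gripper_width: -0.0003
finger_force: 0.0
```

```bash
python3 - <<'E'
from h import *
o=bot.get_obs();print(o["time"],o["position"],o["wrist_force"],o["qpos"][[5,6]])
for d in range(50,111,5):print(d,rel(*pose(-.524+np.radians(d),.065,.015,.0625))[[0,1,2,5]])
s=grab_frame("scene")[:,:,::-1]
cv2.imwrite("pics/s6.png",cv2.resize(s[130:230,150:275],None,fx=6,fy=6,interpolation=cv2.INTER_CUBIC))
E
```

```text
8.8 [ 0.57398654 -0.03425531  0.0629236 ] [-0.70795928  0.06210541 -0.73213764] [0.44158693 0.77875026]
50 [ 0.0009 -0.001   0.0004 -0.0935]
55 [-4.8000e-03  1.0000e-04  4.0000e-04  4.9065e+00]
60 [-1.0600e-02  7.0000e-04  4.0000e-04  9.9065e+00]
65 [-1.64000e-02  7.00000e-04  4.00000e-04  1.49065e+01]
70 [-2.22000e-02  3.00000e-04  4.00000e-04  1.99065e+01]
75 [-2.80000e-02 -7.00000e-04  5.00000e-04  2.49065e+01]
80 [-3.36000e-02 -2.10000e-03  5.00000e-04  2.99065e+01]
85 [-3.91000e-02 -4.10000e-03  5.00000e-04  3.49065e+01]
90 [-4.44000e-02 -6.50000e-03  5.00000e-04  3.99065e+01]
95 [-4.94000e-02 -9.30000e-03  5.00000e-04  4.49065e+01]
100 [-5.42000e-02 -1.26000e-02  5.00000e-04  4.99065e+01]
105 [-5.87000e-02 -1.63000e-02  5.00000e-04  5.49065e+01]
110 [-6.29000e-02 -2.04000e-02  5.00000e-04  5.99065e+01]
```

View pics/s6.png

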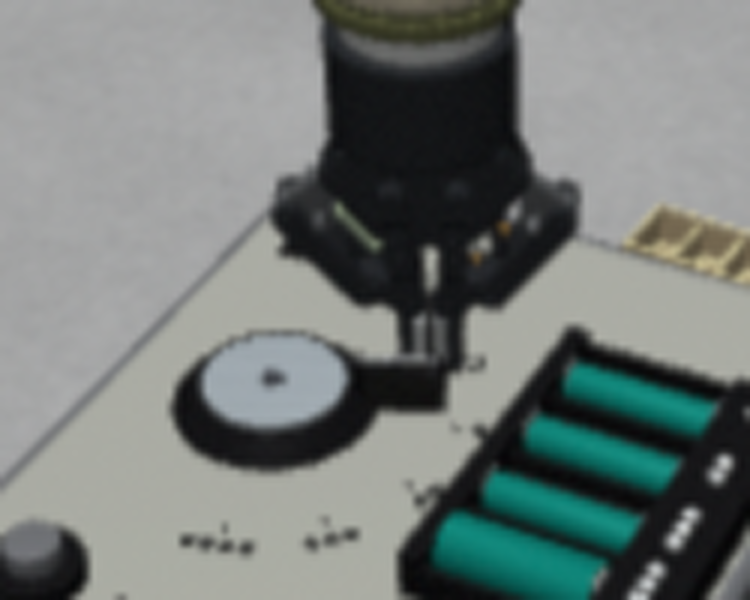

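The selector is following: the tab at (410,380) points at the single pip (bay 1) and the walls are clear. I'll continue.

Emit:
{"op": "drive_tool", "data": {"plan": [-0.0048, 0, 0, 0, 0, 5, -1, -0.0106, 0.0007, 0, 0, 0, 10, -1, -0.0164, 0.0007, 0, 0, 0, 15, -1, -0.0222, 0.0003, 0, 0, 0, 20, -1, -0.028, -0.0007, 0, 0, 0, 25, -1, -0.0336, -0.002, 0, 0, 0, 30, -1, -0.039, -0.004, 0, 0, 0, 35, -1, -0.0444, -0.0065, 0, 0, 0, 40, -1, -0.0494, -0.0093, 0, 0, 0, 45, -1, -0.0542, -0.0126, 0, 0, 0, 50, -1]}}

```text
time: 9.85
position: [0.5889, -0.0872, 0.0629]
tcp_rot: [3.14, -0.001, 1.2]
wrist_force: [0.2, 1.8, -0.3]
gripper_width: 0.0006
finger_force: 0.9
```

```bash
python3 - <<'E'
from h import *
o=bot.get_obs();print(o["time"],o["position"],o["wrist_force"],o["qpos"][[5,6]])
for d in range(100,151,5):print(d,rel(*pose(-.524+np.radians(d),.065,.015,.0625))[[0,1,2,5]])
E
```

```text
9.85 [ 0.58892812 -0.08717206  0.06288764] [ 0.21356895  1.79951869 -0.30719259] [0.52613958 0.27513296]
100 [-0.0007  0.0003  0.0004  0.0428]
105 [-6.4000e-03  1.3000e-03  4.0000e-04  5.0428e+00]
110 [-1.22000e-02  1.90000e-03  4.00000e-04  1.00428e+01]
115 [-1.80000e-02  1.90000e-03  4.00000e-04  1.50428e+01]
120 [-2.38000e-02  1.40000e-03  4.00000e-04  2.00428e+01]
125 [-2.96000e-02  5.00000e-04  4.00000e-04  2.50428e+01]
130 [-3.52000e-02 -1.00000e-03  4.00000e-04  3.00428e+01]
135 [-4.07000e-02 -2.90000e-03  4.00000e-04  3.50428e+01]
140 [-4.60000e-02 -5.30000e-03  3.00000e-04  4.00428e+01]
145 [-5.10000e-02 -8.20000e-03  3.00000e-04  4.50428e+01]
150 [-5.58000e-02 -1.15000e-02  3.00000e-04  5.00428e+01]
```

Emit:
{"op": "drive_tool", "data": {"plan": [-0.0064, 0.0013, 0, 0, 0, 5, -1, -0.0122, 0.0019, 0, 0, 0, 10, -1, -0.018, 0.0019, 0, 0, 0, 15, -1, -0.0238, 0.0014, 0, 0, 0, 20, -1, -0.0296, 0.0005, 0, 0, 0, 25, -1, -0.0352, -0.001, 0, 0, 0, 30, -1, -0.0407, -0.003, 0, 0, 0, 35, -1, -0.046, -0.0053, 0, 0, 0, 40, -1, -0.051, -0.0082, 0, 0, 0, 45, -1, -0.051, -0.0082, 0, 0, 0, 45, -1, -0.0407, -0.003, 0, 0, 0, 35, -1, -0.0352, -0.001, 0, 0, 0, 30, -1]}}

```text
time: 11.05
position: [0.5755, -0.1195, 0.0628]
tcp_rot: [3.141, -0.0, 0.688]
wrist_force: [0.2, -0.3, -0.5]
gripper_width: -0.0002
finger_force: 0.0
```

Emit:
{"op": "drive_tool", "data": {"plan": [0.002, 0, 0, 0, 0, 0, -1, 0.002, 0, -0.03, 0, 0, 0, -1, 0.002, 0, -0.065, 0, 0, 0, -1, 0.002, 0, -0.1, 0, 0, 0, -1, 0.002, 0, -0.1, 0, 0, 0, -1]}}

```text
time: 11.55
position: [0.5779, -0.12, 0.1667]
tcp_rot: [3.137, -0.004, 0.676]
wrist_force: [-1.4, -0.3, 0.1]
gripper_width: -0.0
finger_force: 0.0
```

```bash
python3 - <<'E'
from h import *
o=bot.get_obs();print(o["time"],o["position"],o["tcp_rot"],o["wrist_force"])
Rt=R.from_euler("xyz",[np.pi,0,o["tcp_rot"][2]])
print(rel(np.array([.5012,-.2085,.163]),Rt))
s=grab_frame("scene")[:,:,::-1]
cv2.imwrite("pics/s7.png",cv2.resize(s[130:250,120:275],None,fx=5,fy=5,interpolation=cv2.INTER_CUBIC))
E
```

```text
11.55 [ 0.5779142  -0.11998662  0.16668484] [ 3.13686807 -0.0041582   0.67570237] [-1.40691576 -0.2653488   0.10871422]
[-0.1152  0.0211  0.0033  0.2707 -0.2382 -0.0006]
```

View pics/s7.png

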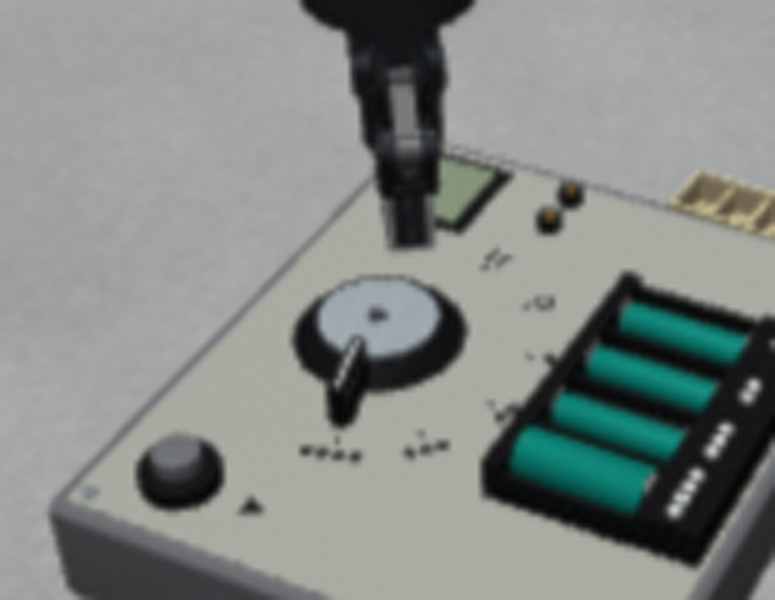

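The tab at (343,395) points at the four pips (bay 4) and the finger is clear above. Next the button: I'll lower by feel.

Emit:
{"op": "drive_tool", "data": {"plan": [-0.04, 0.007, 0.003, 0, 0, 0, -1, -0.08, 0.014, 0.003, 0, 0, 0, -1, -0.115, 0.021, 0.003, 0, 0, 0, -1, -0.115, 0.021, 0.003, 0, 0, 0, -1, -0.115, 0.021, 0.03, 0, 0, 0, -1, -0.115, 0.021, 0.055, 0, 0, 0, -1, -0.115, 0.021, 0.066, 0, 0, 0, -1, -0.115, 0.021, 0.066, 0, 0, 0, -1]}}

```text
time: 12.4
position: [0.4987, -0.2067, 0.0951]
tcp_rot: [-3.139, 0.002, 0.677]
wrist_force: [0.4, -1.1, -0.4]
gripper_width: -0.0003
finger_force: 0.0
```

```bash
python3 - <<'E'
from d import *
o=bot.get_obs();print(o["time"],o["position"],o["wrist_force"])
print(rel(np.array([.5012,-.2085,.08]),R.from_euler("xyz",[np.pi,0,o["tcp_rot"][2]])))
print(tip(145,166));fit();print(proj([.5012,-.2085,.092],"scene"))
E
```

```text
12.4 [ 0.49866704 -0.20673489  0.09511208] [ 0.44722745 -1.10002453 -0.36697682]
[ 9.000e-04  3.000e-03  1.510e-02 -1.544e-01  1.065e-01 -1.000e-04]
{145: 206, 146: 206, 147: 207, 148: 210, 149: 214, 150: 214, 151: 214, 152: 214, 153: 214, 154: 214, 155: 214, 156: 214, 157: 213, 158: 211, 159: 171, 160: 171, 161: 169, 162: 168, 163: 165}
tip z 0.014 [[149.7, 217.6], [149.6, 226.2], [159.2, 216.6], [159.3, 225.1]]
tip z 0 [[148.8, 213.2], [148.7, 221.8], [158.5, 212.2], [158.5, 220.7]]
tip z -0.01 [[148.2, 210.0], [148.0, 218.6], [157.9, 209.0], [158.0, 217.5]]
tip z -0.02 [[147.6, 206.8], [147.4, 215.3], [157.3, 205.8], [157.4, 214.2]]
tip z -0.03 [[146.9, 203.5], [146.7, 212.0], [156.7, 202.5], [156.8, 210.9]]
[[154.20246314 218.90294579]]
```

Emit:
{"op": "drive_tool", "data": {"plan": [0.001, 0.003, 0.003, 0, 0, 0, -1, 0.001, 0.003, 0.006, 0, 0, 0, -1, 0.001, 0.003, 0.009, 0, 0, 0, -1, 0.001, 0.003, 0.012, 0, 0, 0, -1, 0.001, 0.003, 0.012, 0, 0, 0, -1]}}

```text
time: 12.95
position: [0.5021, -0.2088, 0.0846]
tcp_rot: [-3.141, 0.0, 0.678]
wrist_force: [-0.5, 0.9, 0.5]
gripper_width: -0.0003
finger_force: 0.0
```

Emit:
{"op": "drive_tool", "data": {"plan": [0, 0, 0.002, 0, 0, 0, -1, 0, 0, 0.004, 0, 0, 0, -1, 0, 0, 0.004, 0, 0, 0, -1]}}

```text
time: 13.25
position: [0.5021, -0.2089, 0.0805]
tcp_rot: [-3.141, 0.0, 0.678]
wrist_force: [0.1, 0.7, 0.3]
gripper_width: 0.0001
finger_force: 0.0
```

Emit:
{"op": "drive_tool", "data": {"plan": [0, 0, 0.002, 0, 0, 0, -1, 0, 0, 0.003, 0, 0, 0, -1, 0, 0, 0.003, 0, 0, 0, -1]}}

```text
time: 13.55
position: [0.5022, -0.209, 0.0777]
tcp_rot: [3.142, -0.0, 0.677]
wrist_force: [0.1, 0.3, 2.2]
gripper_width: -0.0001
finger_force: 1.2
```

Emit:
{"op": "drive_tool", "data": {"plan": [0, 0, 0.002, 0, 0, 0, -1, 0, 0, 0.004, 0, 0, 0, -1, 0, 0, 0.004, 0, 0, 0, -1]}}

```text
time: 13.85
position: [0.5022, -0.209, 0.0738]
tcp_rot: [3.141, -0.0, 0.677]
wrist_force: [0.0, 0.1, 5.2]
gripper_width: -0.0002
finger_force: 2.4
```

Emit:
{"op": "drive_tool", "data": {"plan": [0, 0, 0.001, 0, 0, 0, -1, 0, 0, 0.0015, 0, 0, 0, -1, 0, 0, 0.0015, 0, 0, 0, -1]}}

```text
time: 14.15
position: [0.5023, -0.209, 0.0734]
tcp_rot: [3.141, -0.002, 0.677]
wrist_force: [-3.3, 2.7, 22.3]
gripper_width: 0.0001
finger_force: 11.0
```

The button has bottomed: force rose to 22 N at the stop. Releasing and lifting clear.

Emit:
{"op": "drive_tool", "data": {"plan": [0, 0, -0.004, 0, 0, 0, -1, 0, 0, -0.015, 0, 0, 0, -1, 0, 0, -0.05, 0, 0, 0, -1, 0, 0, -0.09, 0, 0, 0, -1, 0, 0, -0.12, 0, 0, 0, -1, 0, 0, -0.12, 0, 0, 0, -1, 0, 0, -0.12, 0, 0, 0, -1, 0, 0, -0.12, 0, 0, 0, -1]}}

```text
time: 14.95
position: [0.5018, -0.2084, 0.1915]
tcp_rot: [-3.14, 0.001, 0.678]
wrist_force: [-0.2, 0.4, -0.4]
gripper_width: 0.0001
finger_force: 0.0
```

```bash
python3 - <<'E'
from h import *
o=bot.get_obs();print(o["time"],o["position"],o["wrist_force"])
# selector unchanged? compare dial region with last picture
s=grab_frame("scene")[:,:,::-1][130:250,120:275].astype(int)
a=cv2.resize(cv2.imread("pics/s7.png"),(155,120),interpolation=cv2.INTER_AREA).astype(int)
d=abs(s-a).max(2);print("tab diff",d[65:95,55:100].max(),"button diff",d[85:103,25:46].max(),"cells",d[60:105,98:150].max())
from rig import finish_job
if d[65:95,55:100].max()<60: print(finish_job())
E
```

```text
14.95 [ 0.50175926 -0.20839268  0.19149589] [-0.21320186  0.41903419 -0.43840835]
tab diff 11 button diff 6 cells 11
the job is handed in; nothing more can be done
None
```

I pushed the selector to bay 4, where the fat cell lies, pressed the start button down to its stop and let it go, and handed the job in; a final camera check showed the selector and cells unmoved and the button up again.

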